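Find the key to the kitchen's sharps drawer and open it

ROBOT

A 6-joint arm with a two-finger parallel gripper is mounted at the origin on a cart in front of the work surface, level with it; the furniture and walls round the work are solid. World frame = base frame: x ahead of the robot, y to its left, z up, the work surface at z = 0. Lengths are in m, angles in degrees, forces in N, time in s.
With the tool pointing down it reaches from about 0.375 to 0.9 m from the base axis. Payload 3.1 kg.
Tool frame: the origin (TCP) lies at the very end of the fingers, on their centre line; the grasp point (between the pads) lies 19 mm behind it (bot.hold_point_z is the z of the grasp point in the tool frame, in m); z points along the fingers, y is the line along which they close (so a half turn about z gives the same grasp; the last joint's range is limited). The gripper opens to 87 mm and grips with 3 to 60 N. Pads are 19 mm wide; open, the fingers measure 117 mm over their backs; the gripper's body (75 mm by 190 mm) begins 51 mm behind the grasp point.
Start: joints at [62.538, 30.224, 82.088, -0, 67.689, -10.227], TCP at [0.185, 0.597, 0.223] pointing down, gripper open.
Joint ranges: [-176.69, 176.69], [-43.24, 126.21], [12.49, 139.97], [-82, 262], [0, 151.66], [-163.58, 163.58]. Speed limits (degrees/s): [159.86, 159.86, 180, 180, 180, 180].

INTERFACE

Orientations are given as a 3x3 rotation matrix whose columns are the frame's x, y, z axes.
In Python, from rig import bot, capture, camera_model gives the robot as it stands.
- The arm moves only by the tool apply_moves, never from a script. Its argument "plan" is text: rows parted by semicolons, each of 6 numbers parted by spaces: the shift along the tool's x, y, z in units of 0.05 m (1.0 is 0.05 m), then the turn, a rotation vector about the tool's x, y, z in units of 360 degrees (1.0 is 360 degrees). In form: dx dy dz ax ay az; .... A call has 1 to 10 rows; each row shifts and turns the commanded pose from where the row before left it, along the tool's axes as they then stand; what a row does not reach is not made up. A row lasts 1/12 s, in which the tool goes at most 41.7 mm and 7.16 degrees, less where a joint would pass 70% of its speed; a pose out of reach is approached as far as the arm can. A call with a number of a shift or a turn outside -1 to 1 is refused whole. A call with a gripper value outside its range is refused whole. "gripper" is the gripper command: -1 is shut, 1 is fully open, values between are in proportion, set as the call begins (left out, the last holds). The fingers move at their own pace and stop on an object; the grip force is fixed at half the most. Time passes only in rows, so rows that do not move let the fingers close. It gives the time, the measured TCP pose, the force, the opening and the grip force at its end, in the units of the state.
- bot.read_state(): the state, without advancing time (a new reading comes with each control period).
- capture(name): name is "scene" or "top" or "wrist"; returns the picture (480x640x3 uint8, red, green, blue); there is no depth.
- camera_model(name): a dict with "vertical_fov" (degrees; the focal length in pixels is half the picture's height over the tangent of half this angle, whatever the lens; pixels are square), "cx", "cy" (the principal point, pixels), "position" and "rotation" of the camera in the world; the wrist camera has in their place "hand_eye" (4x4, takes a point from camera to tool coordinates, whose origin is the TCP and whose axes are the flange's). Camera axes: x right, y down, z forward; pixel columns grow to the right and rows downward; lengths in m; the calibration is good to about 2 mm. The wrist camera is an equidistant fisheye: a pixel r from the principal point sees the ray r / f radians off the axis. A picture is of the moment at which its call begins: read the wrist's pose just before it. camera_model takes no time and is no camera call.
- bot.hand_in(): hands the job in; it is judged then, once.
The state is a dict: "time_s": time; "joint_positions": joint angles; "qvel": joint speeds; "tau": joint torques, N m; "position": TCP position; "tcp_rot": TCP orientation; "force": force on the tool from outside, world axes, zero at the start; "moment": the same for the moment, N m; "opening": opening from 0.0 (shut) to 1.0 (fully open); "grasp_force": force on a finger pad.
Only numpy, scipy, OpenCV 4.12 (cv2) and the standard library are available. Lean on these libraries where they do the work, as an engineer would, in place of code of your own. Each camera call takes 0.05 s, during which the arm holds its last target. There are 200 camera calls.

TASK

The grey drawer safe with the scissors is locked, and nobody remembers which of the three keys on the stand belongs to it. Try the keys in the keyhole on top of the safe, hanging each one that will not turn back on the stand; with the one that fits, turn the lock a quarter turn clockwise, leave that key standing in the lock and pull the drawer fully open. Do not shift or knock over the mill, mug, bottle and tin around it.

Things in the scene. Friction and masses are not known exactly. Their poses are not given: they have to be found in the camera images.
- safe: Grey steel box fixed on the worktop, 240 (x) x 150 (y) x 112 mm, origin under its centre, drawer front at its -x end. Only the fitting key turns: clockwise from above, freely for the first 0.4 to 0.7 rad, then moving the lock's cam with little force, stop at 1.5 to 1.75 rad; it then stands in the lock by itself. The others go in too but stop hard after 0.2 to 0.7 rad; turn back to the slot to draw out.
- keyhole (a point): Keyhole centre, on the upper face of the brass plate on the safe, 118 mm above the worktop; z up, x along the bit's slot, away from the drawer front. 16 mm square opening, slot 10 mm wide reaching 24 mm to +x, plate 12 mm thick. A key enters from above, its bit (key -y) along +x, down until its collar rests on the plate (key origin at this point); only then can it turn.
- lock (a joint): Turn of the lock's cam (rad): 0 locked, stop at 1.1; the drawer is free above 0.5. It stays where it is left. Only the fitting key can move it.
- drawer (a joint): How far the drawer is out (m): 0 shut, stop at 0.11. Once unlocked it slides towards -x of the safe with about 2 N and stays where it is left.
- drawer_handle (a point): Middle of the drawer's bar handle: level bar 10 mm thick, 82 mm long along y of this point, 76 mm above the worktop, its axis 45 mm in front of the drawer's front (40 mm clear behind the bar, open above). x points from bar to front panel, z up; the drawer pulls out to -x. Front panel 109 mm high. The keyhole is 137 mm behind the bar while shut.
- key_red: Safe key, 60 g, red flat bow 40 mm wide (y), 40 mm high, 10 mm thick (x), its centre 30 mm above the origin. Origin: shank axis, underside of the 22 mm collar, which rests on stand or lock plate; z up to the bow. Below: 10 mm shank, tip 50 mm down; bit 4 mm thick, 15 to 43 mm down, reaching 20 mm towards -y. Keys differ only in colour and notch height; any may fit, changing each episode.
- key_blue: Safe key, 60 g, blue flat bow 40 mm wide (y), 40 mm high, 10 mm thick (x), its centre 30 mm above the origin. Origin: shank axis, underside of the 22 mm collar, which rests on stand or lock plate; z up to the bow. Below: 10 mm shank, tip 50 mm down; bit 4 mm thick, 15 to 43 mm down, reaching 20 mm towards -y. Keys differ only in colour and notch height; any may fit, changing each episode.
- key_green: Safe key, 60 g, green flat bow 40 mm wide (y), 40 mm high, 10 mm thick (x), its centre 30 mm above the origin. Origin: shank axis, underside of the 22 mm collar, which rests on stand or lock plate; z up to the bow. Below: 10 mm shank, tip 50 mm down; bit 4 mm thick, 15 to 43 mm down, reaching 20 mm towards -y. Keys differ only in colour and notch height; any may fit, changing each episode.
- key_stand: Fixed stand, 190 mm wide (y), wooden foot and back, with a steel comb on top: upper face 85 mm above the worktop, 6 mm thick, three slots 15 mm wide, 60 mm apart, open to -x (mouth 34 mm before the seat, end 7.5 mm behind it). A key hangs by its collar, bit across (-y or +y): lift a few mm and draw it 45 mm to -x; return it the same way. Origin under the seats' middle.
- slot_left (a point): Left (+y) slot of the key stand: where a seated key's origin lies, on the comb's upper face. Axes as the stand's.
- slot_middle (a point): Middle slot of the key stand, as slot_left.
- slot_right (a point): Right (-y) slot of the key stand, as slot_left.
- pepper_mill: Bystander: steel pepper mill, 48 mm across, 231 mm tall, in front of the safe. Origin under its centre.
- mug: Bystander: small white mug, 62 x 92 x 51 mm, in front of the key stand. Origin under its middle.
- soap_bottle: Bystander: green squeeze bottle, 51 x 86 mm, 235 mm tall, behind the drawer's path. Origin under its centre.
- fruit_tin: Bystander: fruit tin, 75 mm across, 58 mm tall, in front of the safe. Origin under its centre.

How it is judged (in metres and radians):
On the way, in this order (a step that is already met when the one before it is completed fails the run):
1. the fitting key has turned the lock open (value of joint lock above 0.5 rad), for 0.2 s.
2. the drawer is pulled fully open (value of joint drawer above 0.095 m), for 0.2 s.
At the end, for the whole second after the job is handed in: Drawer out at least 95 mm and at rest, lock turned over 0.5 rad; one key in the keyhole (origin within 9 mm of it) and the other two in stand slots (within 14 mm of a seat), all three at rest and within 0.25 rad of upright (value of joint drawer above 0.095 m and value of joint lock above 0.5 rad and velocity of joint drawer below 0.01 m/s and ((distance between key_red and keyhole below 0.009 m and angle between key_red's own z axis and vertical below 0.25 rad) or (distance between key_blue and keyhole below 0.009 m and angle between key_blue's own z axis and vertical below 0.25 rad) or (distance between key_green and keyhole below 0.009 m and angle between key_green's own z axis and vertical below 0.25 rad)) and ((distance between key_red and keyhole below 0.009 m and angle between key_red's own z axis and vertical below 0.25 rad) or ((distance between key_red and slot_left below 0.014 m and angle between key_red's own z axis and vertical below 0.25 rad) or (distance between key_red and slot_middle below 0.014 m and angle between key_red's own z axis and vertical below 0.25 rad) or (distance between key_red and slot_right below 0.014 m and angle between key_red's own z axis and vertical below 0.25 rad))) and ((distance between key_blue and keyhole below 0.009 m and angle between key_blue's own z axis and vertical below 0.25 rad) or ((distance between key_blue and slot_left below 0.014 m and angle between key_blue's own z axis and vertical below 0.25 rad) or (distance between key_blue and slot_middle below 0.014 m and angle between key_blue's own z axis and vertical below 0.25 rad) or (distance between key_blue and slot_right below 0.014 m and angle between key_blue's own z axis and vertical below 0.25 rad))) and ((distance between key_green and keyhole below 0.009 m and angle between key_green's own z axis and vertical below 0.25 rad) or ((distance between key_green and slot_left below 0.014 m and angle between key_green's own z axis and vertical below 0.25 rad) or (distance between key_green and slot_middle below 0.014 m and angle between key_green's own z axis and vertical below 0.25 rad) or (distance between key_green and slot_right below 0.014 m and angle between key_green's own z axis and vertical below 0.25 rad))) and linear speed of each of key_red, key_blue, key_green below 0.02 m/s); the robot touches nothing.
It fails at once if the pepper mill was shifted by more than 25 mm or tipped (distance of pepper_mill from where it was at the start of the episode above 0.025 m or angle between pepper_mill's own z axis and vertical above 0.35 rad).
It fails at once if the mug was shifted by more than 25 mm or tipped (distance of mug from where it was at the start of the episode above 0.025 m or angle between mug's own z axis and vertical above 0.35 rad).
It fails at once if the green bottle was shifted by more than 25 mm or tipped (distance of soap_bottle from where it was at the start of the episode above 0.025 m or angle between soap_bottle's own z axis and vertical above 0.35 rad).
It fails at once if the tin was shifted by more than 25 mm or tipped (distance of fruit_tin from where it was at the start of the episode above 0.025 m or angle between fruit_tin's own z axis and vertical above 0.35 rad).
It also fails if it takes over 72 s, if anything falls off the work surface, if the arm or the gripper's body presses on something with over 40 N, if the wrist force passes 120 N, or if a joint passes its speed limit or range.

## Working session

There is one attempt and no reset: what is moved stays moved. The work goes in short steps, Python scripts to look and compute and a tool call to move; the robot and the scene stay as the last step left them, time stands still between calls to the robot, and variables do not carry over. Pictures are saved under pics/ and viewed, at most 10 in all, crops included, and the job is handed in when it is done.

Besides the shell and the picture viewer there is one more tool, called after "Request:" as name(argument=value, ...) on one line, values as JSON. apply_moves: Moves the arm, as the interface text tells. Its arguments: {"type":"object","properties":{"plan":{"type":"string"},"gripper":{"type":"number"}},"required":["plan"]}

```bash
mkdir -p pics; ls; python3 - <<'E'
from rig import bot, capture, camera_model
import cv2
for n in ("scene","top","wrist"):
    im=capture(n); cv2.imwrite(f"pics/{n}0.png",im[:,:,::-1]); print(n,camera_model(n))
print(bot.read_state(), bot.hold_point_z)
E
```

```text
pics
scene {'vertical_fov': 46.79111674729, 'cx': 313.58702364612526, 'cy': 244.33667968844182, 'position': array([-0.64819499,  0.55366909,  0.74875592]), 'rotation': array([[-0.45693973, -0.39524887,  0.79685909],
       [-0.8894957 ,  0.20116255, -0.41028164],
       [ 0.00186515, -0.89627672, -0.44349134]])}
top {'vertical_fov': 49.09228342159599, 'cx': 314.28762901235893, 'cy': 236.476012804629, 'position': array([ 0.32631465, -0.02147642,  1.47558892]), 'rotation': array([[ 0.01170946, -0.99446756,  0.10438942],
       [-0.99981195, -0.01325794, -0.0141521 ],
       [ 0.01545779, -0.10420408, -0.9944358 ]])}
wrist {'vertical_fov': 65.70646984690485, 'cx': 325.0874112359185, 'cy': 234.70076747172246, 'hand_eye': array([[-9.14361810e-04, -9.64971619e-01, -2.62352700e-01,
         7.22284240e-02],
       [ 9.99998688e-01, -1.23311702e-03,  1.05035060e-03,
         9.64576285e-04],
       [-1.33707010e-03, -2.62351396e-01,  9.64971480e-01,
        -1.63276310e-01],
       [ 0.00000000e+00,  0.00000000e+00,  0.00000000e+00,
         1.00000000e+00]])}
{'time_s': 0.15, 'joint_positions': array([ 6.25383998e+01,  3.02674470e+01,  8.21399546e+01, -4.11929101e-04,
        6.76905995e+01, -1.02259957e+01]), 'qvel': array([ 0.03799503, -0.04353143, -0.12702864,  0.02902842, -0.079003  ,
       -0.05920594]), 'tau': array([ 5.89386236e-04, -4.40428305e+01, -1.76841187e+01,  6.33465196e-02,
        5.52539108e-02, -8.74548664e-05]), 'position': array([0.18488055, 0.59643021, 0.22178637]), 'tcp_rot': array([[-9.55095114e-01,  2.96298347e-01, -7.82874569e-04],
       [ 2.96299232e-01,  9.55093949e-01, -1.52077539e-03],
       [ 2.97115528e-04, -1.68445028e-03, -9.99998537e-01]]), 'force': array([-0.20226463,  0.55080784, -0.08843553]), 'moment': array([ 0.01116098, -0.05279966, -0.00852724]), 'grasp_force': 0.0, 'opening': 1.0022813338215646} -0.0187
```

View pics/scene0.png

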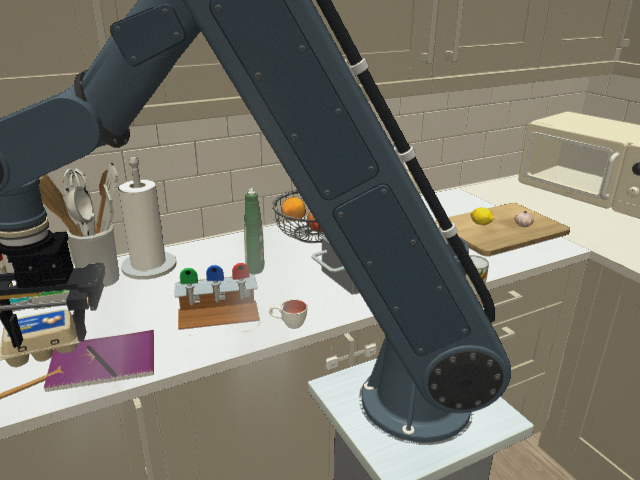

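View pics/top0.png

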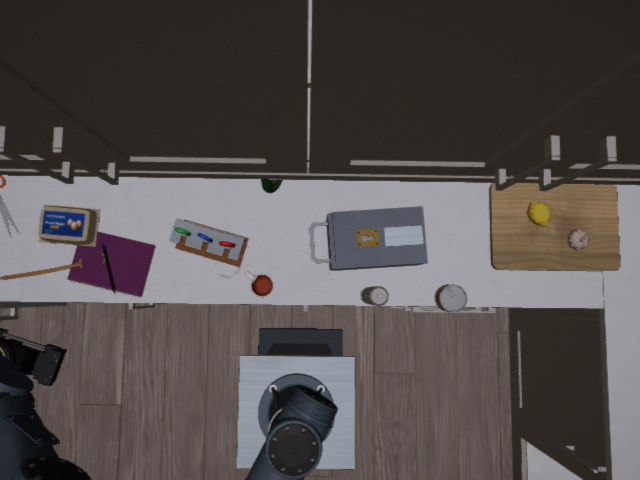

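The scene view shows the stand with green, blue and red keys at (188–240, 272), the bottle at (253,235) and the mug at (293,313). In the top view the safe's brass plate is at (368,238), its handle at (318,242) to the image left (+y), and the keys at (182,232), (204,238) and (226,244). Next I measure these.

```bash
cat > h.py <<'E'
import numpy as np, cv2
from rig import bot, capture, camera_model
def ray(name,uv,pose=None):
    m=camera_model(name); f=240/np.tan(np.radians(m['vertical_fov']/2))
    d=np.array([uv[0]-m['cx'],uv[1]-m['cy']])/f
    if name!='wrist':
        return m['position'], m['rotation']@np.array([d[0],d[1],1])
    p,R=pose; H=m['hand_eye']; r=np.hypot(*d)
    v=np.array([*(d/max(r,1e-9)*np.sin(r)),np.cos(r)])
    return p+R@H[:3,3], R@H[:3,:3]@v
def onz(name,uv,z,pose=None):
    o,d=ray(name,uv,pose); return o+d*(z-o[2])/d[2]
def proj(P,pose):  # wrist
    m=camera_model('wrist'); f=240/np.tan(np.radians(m['vertical_fov']/2))
    H=m['hand_eye']; p,R=pose
    v=H[:3,:3].T@(R.T@(np.asarray(P)-p)-H[:3,3]); th=np.arctan2(np.hypot(v[0],v[1]),v[2])
    return np.array([m['cx'],m['cy']])+f*th*v[:2]/np.hypot(v[0],v[1])
def wshot():
    s=bot.read_state(); im=capture('wrist'); return im,(s['position'],s['tcp_rot'])
def hsv(im): return cv2.cvtColor(im,cv2.COLOR_RGB2HSV)
COL={'red':((0,120,60),(8,255,255)),'blue':((105,120,60),(125,255,255)),'green':((50,120,40),(80,255,255)),'brass':((14,110,90),(24,255,255))}
def blobs(im,c,amin=20):
    m=cv2.inRange(hsv(im),*COL[c]); 
    n,l,st,ce=cv2.connectedComponentsWithStats(m)
    return [(st[i,4],ce[i].round(1),cv2.minAreaRect(np.argwhere(l==i)[:,::-1].astype(np.float32))) for i in range(1,n) if st[i,4]>=amin],l
E
python3 - <<'E'
from h import *
im=cv2.imread('pics/top0.png')[:,:,::-1].copy()
for c,z in (('red',.13),('blue',.13),('green',.13),('brass',.118)):
    for a,ce,r in blobs(im,c)[0]: print(c,a,ce,[np.round(x,1) for x in r],onz('top',ce,z).round(3))
for n,uv,z in (('mill',(377,294),.231),('tin',(453,297),.058),('mug',(262,285),.04),('bottle',(271,184),.2),('handleL',(313,242),.076)):print(n,onz('top',uv,z).round(3))
cv2.imwrite('pics/c1.png',cv2.resize(im[170:320,150:480,::-1],None,fx=2.4,fy=2.4,interpolation=cv2.INTER_CUBIC))
E
```

```text
red 41 [225.9 243.4] [array([226.4, 243.6]), array([13.2,  3.6]), np.float64(9.5)] [0.447 0.186 0.13 ]
red 273 [262.5 285.1] [array([262.5, 285. ]), array([18., 17.]), np.float64(90.0)] [0.341 0.09  0.13 ]
blue 687 [ 61.9 223. ] [array([ 62.9, 223.2]), array([40.7, 23.1]), np.float64(4.8)] [0.494 0.607 0.13 ]
blue 50 [204.  236.8] [array([204.1, 236.8]), array([14.3,  3.1]), np.float64(26.6)] [0.463 0.242 0.13 ]
green 49 [182.1 231. ] [array([182.2, 231.1]), array([14.9,  3.3]), np.float64(21.8)] [0.477 0.299 0.13 ]
brass 25 [491. 199.] [array([491., 199.]), array([24.,  0.]), np.float64(-90.0)] [ 0.574 -0.505  0.118]
brass 299 [538.  212.9] [array([539., 212.]), array([27.4, 20.5]), np.float64(35.5)] [ 0.539 -0.628  0.118]
brass 56 [567.7 227.4] [array([567.6, 228.1]), array([ 8. , 21.2]), np.float64(19.7)] [ 0.502 -0.705  0.118]
brass 280 [367.2 237.6] [array([367.2, 237.6]), array([16.5, 21.5]), np.float64(86.2)] [ 0.468 -0.178  0.118]
brass 151 [ 38.4 271.9] [array([ 37.2, 272. ]), array([ 3.1, 69.1]), np.float64(80.2)] [0.368 0.664 0.118]
mill [ 0.323 -0.189  0.231]
tin [ 0.316 -0.417  0.058]
mug [0.343 0.099 0.04 ]
bottle [0.589 0.069 0.2  ]
handleL [ 0.458 -0.038  0.076]
```

View pics/c1.png

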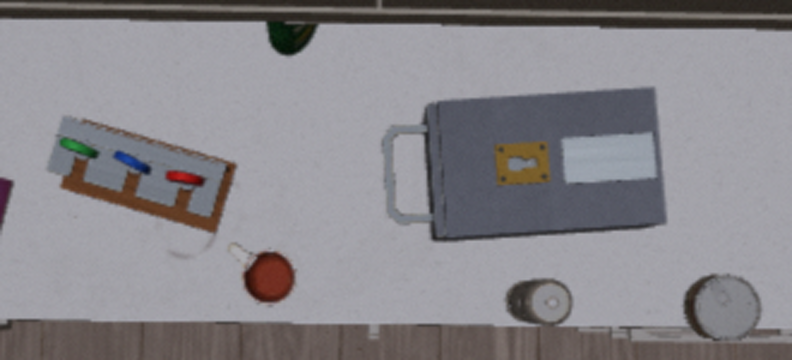

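The crop shows the stand slots opening toward the robot, with key bows along the row. The safe's drawer handle points to world +y. I need the bit directions, so I crop the scene view and move above the stand.

Request:
apply_moves(plan="-0.58 -0.5 -0.06 0 0 0;-0.58 -0.5 -0.06 0 0 0;-0.58 -0.5 -0.06 0 0 0;-0.58 -0.5 -0.06 0 0 0;-0.58 -0.5 -0.06 0 0 0;-0.58 -0.5 -0.06 0 0 0;-0.58 -0.5 -0.06 0 0 0;-0.58 -0.5 -0.06 0 0 0;-0.58 -0.5 -0.06 0 0 0;-0.58 -0.5 -0.06 0 0 0")

```text
time_s: 0.98
position: [0.3885, 0.2705, 0.2526]
tcp_rot: [[-0.955, 0.296, -0.0], [0.296, 0.955, -0.0], [0.0, -0.0, -1.0]]
force: [0.0, -0.1, 0.6]
opening: 0.998
grasp_force: 0.0
```

Request:
apply_moves(plan="0 0 0 0 0 0.019;0 0 0 0 0 0.019;0 0 0 0 0 0.019;0 0 0 0 0 0.019;0 0 0 0 0 0.019;0 0 0 0 0 0.019;0 0 0 0 0 0.019;0 0 0 0 0 0.019;0 0 0 0 0 0.019;0 0 0 0 0 0.019", gripper=0)

```text
time_s: 1.82
position: [0.3878, 0.2721, 0.2524]
tcp_rot: [[-0.07, 0.998, -0.001], [0.998, 0.07, -0.0], [-0.0, -0.001, -1.0]]
force: [0.0, 0.3, 0.0]
opening: 0.504
grasp_force: 0.0
```

Request:
apply_moves(plan="0 0 0 0 0 0.018;0 0 0 0 0 0.018;0 0 0 0 0 0.018;0 0 0 0 0 0")

```text
time_s: 2.15
position: [0.3878, 0.2721, 0.2524]
tcp_rot: [[0.262, 0.965, -0.0], [0.965, -0.262, -0.0], [-0.0, -0.0, -1.0]]
force: [-0.2, -0.6, 0.3]
opening: 0.499
grasp_force: 0.0
```

```bash
cat >> h.py <<'E'
from scipy.spatial.transform import Rotation as Rn
def down(a):  # tool x at world angle a deg, z down
    a=np.radians(a); x=np.array([np.cos(a),np.sin(a),0]); z=np.array([0,0,-1.]); return np.c_[x,np.cross(z,x),z]
def to(P,a,s=None):
    s=s or bot.read_state(); R=s['tcp_rot']; d=R.T@(np.array(P)-s['position'])/.05
    r=Rn.from_matrix(R.T@down(a)).as_rotvec()/(2*np.pi)
    print('at',s['position'].round(4),'ang',round(np.degrees(np.arctan2(R[1,0],R[0,0])),2),'t',round(s['time_s'],2),'F',s['force'].round(1),'M',s['moment'].round(2))
    print('shift',d.round(3),'(then turn) turn',r.round(4)); 
    print('shift after turn',(down(a).T@(np.array(P)-s['position'])/.05).round(3), 'minrows',np.linalg.norm(d)/.83,np.linalg.norm(r)/.0199)
E
python3 - <<'E'
from h import *
im=cv2.imread('pics/scene0.png'); a=cv2.resize(im[250:335,165:270],None,fx=5,fy=5,interpolation=cv2.INTER_CUBIC)
w,pose=wshot(); np.savez('w1',p=pose[0],R=pose[1]); cv2.imwrite('pics/w1.png',w[:,:,::-1])
b=cv2.resize(a,None,fx=.65,fy=.65)
c=cv2.copyMakeBorder(b,0,480-b.shape[0],0,0,cv2.BORDER_CONSTANT) 
b=cv2.resize(w[:,:,::-1],(455,341)); b=cv2.copyMakeBorder(b,0,480-341,0,0,cv2.BORDER_CONSTANT)
cv2.imwrite('pics/v4.png',np.hstack([c,b]))
to([.4,.24,.25],75)
for c in ('red','blue','green'):
    for a,ce,r in blobs(w,c,100)[0]: print(c,a,ce,[np.round(x,1) for x in r],onz('wrist',ce,.13,pose).round(4))
E
```

```text
at [0.3879 0.2721 0.2524] ang 75.06 t 2.2 F [ 0.  -1.   0.2] M [-0.11  0.05  0.05]
shift [-0.558  0.4    0.048] (then turn) turn [-0.0001  0.0001  0.0002]
shift after turn [-0.558  0.401  0.048] minrows 0.8295997025566532 0.009163776937459418
red 435 [414.1 288.1] [array([413.2, 287.8]), array([35.8, 15.7]), np.float64(75.1)] [0.4467 0.2024 0.13  ]
red 994 [326.7 355.9] [array([327., 354.]), array([26., 46.]), np.float64(90.0)] [0.3574 0.1573 0.13  ]
blue 812 [421.  230.9] [array([421.5, 230.9]), array([21.3, 46.6]), np.float64(14.0)] [0.462  0.2504 0.13  ]
green 806 [422.9 160.6] [array([423.4, 160.6]), array([20.2, 45.6]), np.float64(5.7)] [0.4756 0.3057 0.13  ]
```

View pics/v4.png

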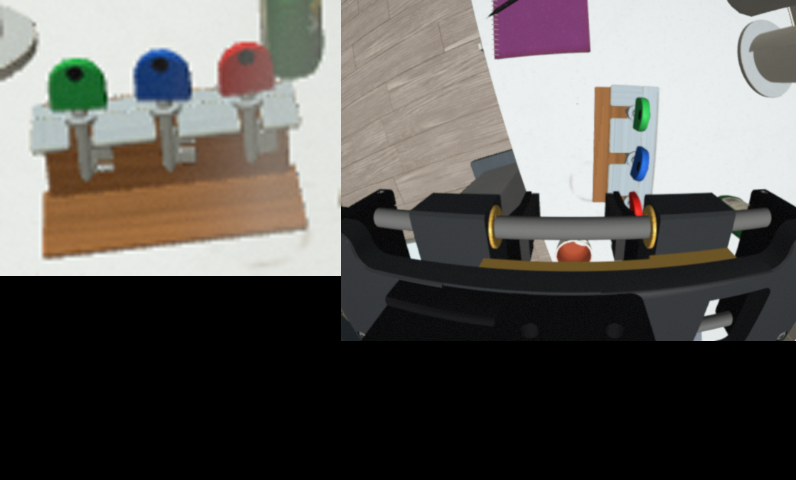

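The left crop shows the bits of green and blue, and apparently red, pointing to stand −y. The wrist view (right) shows the comb and keys clearly. I go over the green key and look again from close by.

Request:
apply_moves(plan="0.06 0.5 0 0 0 0;0.06 0.5 0 0 0 0;0 0.54 0 0 0 0;0 0 0 0 0 0;0 0 0 0 0 0")

```text
time_s: 2.62
position: [0.4649, 0.2576, 0.2522]
tcp_rot: [[0.259, 0.966, -0.0], [0.966, -0.259, -0.0], [-0.0, -0.0, -1.0]]
force: [-0.8, 0.2, -0.7]
opening: 0.501
grasp_force: 0.0
```

```bash
python3 - <<'E'
from h import *
w,pose=wshot(); cv2.imwrite('pics/w2.png',w[:,:,::-1])
print(pose[0])
for c in ('red','blue','green'):
    for a,ce,r in blobs(w,c,100)[0]: print(c,a,ce,[np.round(x,1) for x in r],onz('wrist',ce,.13,pose).round(4),[onz('wrist',q,.13,pose)[:2].round(4).tolist() for q in cv2.boxPoints(r)])
cv2.imwrite('pics/v5.png',cv2.resize(w[60:330,150:510,::-1],None,fx=2,fy=2))
E
```

```text
[0.46492376 0.2575556  0.25219112]
red 284 [324.9 292.3] [array([324.9, 291.6]), array([27.5, 11. ]), np.float64(86.8)] [0.4499 0.2051 0.13  ] [[0.4483, 0.2187], [0.4572, 0.2169], [0.452, 0.1922], [0.4428, 0.1941]]
red 215 [274.2 359.3] [array([274.5, 358. ]), array([16., 15.]), np.float64(90.0)] [0.387  0.1508 0.13  ] [[0.3838, 0.1622], [0.3973, 0.159], [0.3916, 0.1418], [0.3778, 0.145]]
blue 571 [328.7 237.8] [array([329. , 237.6]), array([12.7, 49.1]), np.float64(10.8)] [0.4652 0.2501 0.13  ] [[0.452, 0.2338], [0.4695, 0.2704], [0.4785, 0.266], [0.4613, 0.2291]]
green 516 [327.1 167. ] [array([327.2, 167. ]), array([11.7, 46.7]), np.float64(5.7)] [0.4786 0.3048 0.13  ] [[0.468, 0.2894], [0.4808, 0.3232], [0.4892, 0.32], [0.4765, 0.2862]]
green 232 [552.  344.7] [array([551.2, 345.8]), array([12.9, 22.3]), np.float64(14.0)] [0.6609 0.0767 0.13  ] [[0.6488, 0.0679], [0.6549, 0.0937], [0.6712, 0.0832], [0.6655, 0.0564]]
```

View pics/v5.png

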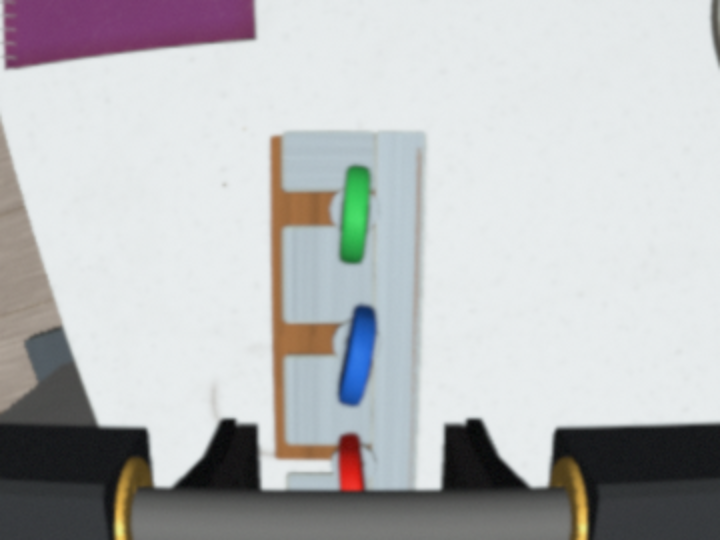

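```bash
python3 - <<'E'
from h import *
s=bot.read_state(); pose=(s['position'],s['tcp_rot'])
f=lambda u,v,z:onz('wrist',(150+u/2,60+v/2),z,pose)[:2].round(4)
for n,u,v in (('gslot',310,209),('bslot',310,339),('edge1',283,190),('edge2',285,440),('bk1',425,132),('fr1',283,132)): print(n,f(u,v,.085))
for n,u,v in (('g',355,214),('b',357,355)): print(n,f(u,v,.135),f(u,v,.125))
E
```

```text
gslot [0.4578 0.3086]
bslot [0.4417 0.2512]
edge1 [0.4485 0.32  ]
edge2 [0.4163 0.2062]
bk1 [0.5157 0.3287]
fr1 [0.4554 0.3449]
g [0.4773 0.3052] [0.4771 0.3044]
b [0.4638 0.2518] [0.4632 0.2491]
```

Request:
apply_moves(plan="0.5 0 0 0 0 0;0.47 0 0 0 0 0;0 0 0.6 0 0 0;0 0 0.6 0 0 0;0 0 0.6 0 0 0;0 0 0.6 0 0 0;0 0 0.4 0 0 0;0 0 0.24 0 0 0;0 0 0 0 0 0;0 0 0 0 0 0")

```text
time_s: 3.5
position: [0.4751, 0.3049, 0.1002]
tcp_rot: [[0.259, 0.966, -0.002], [0.966, -0.259, -0.001], [-0.001, -0.002, -1.0]]
force: [0.9, -0.2, 0.0]
opening: 0.501
grasp_force: 0.0
```

Request:
apply_moves(plan="0 0 0 0 0 0;0 0 0 0 0 0;0 0 0 0 0 0;0 0 0 0 0 0;0 0 0 0 0 0;0 0 0 0 0 0", gripper=-1)

```text
time_s: 4.0
position: [0.4769, 0.3049, 0.101]
tcp_rot: [[0.26, 0.966, 0.001], [0.966, -0.26, 0.0], [0.001, 0.001, -1.0]]
force: [0.8, -0.2, 0.2]
opening: 0.13
grasp_force: 1.2
```

```bash
python3 - <<'E'
from h import *
print(bot.read_state()['moment'])
w,pose=wshot(); cv2.imwrite('pics/w3.png',w[:,:,::-1])
print(pose[0], camera_model('wrist')['cx'])
for n,P in (('l',[.478,.304,.085]),):print(proj(P,pose))
for c in ('blue','green'):
    for a,ce,r in blobs(w,c,60)[0]: print(c,a,ce,[np.round(x,1) for x in r],onz('wrist',ce,.13,pose).round(4))
cv2.imwrite('pics/v6.png',w[60:400,100:560,::-1])
E
```

```text
[-0.01990292 -0.12399334 -0.01918059]
[0.47694069 0.30491861 0.10103376] 325.0874112359185
[328.59666673 280.70142859]
blue 72 [335.6 364.4] [array([335.5, 364. ]), array([ 6., 11.]), np.float64(90.0)] [0.4751 0.2828 0.13  ]
green 1186 [325.6 282.3] [array([325.9, 280.6]), array([26.9, 52.4]), np.float64(8.5)] [0.481  0.3215 0.13  ]
green 295 [321.4 343.9] [array([321. , 344.5]), array([13., 24.]), np.float64(90.0)] [0.472  0.2947 0.13  ]
green 162 [523.  429.1] [array([521.2, 428.9]), array([14.2, 19.3]), np.float64(18.4)] [0.5638 0.2016 0.13  ]
```

View pics/v6.png

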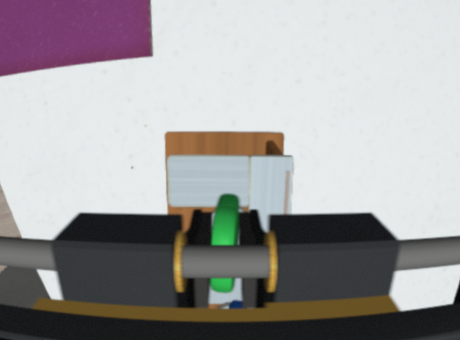

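Request:
apply_moves(plan="0 0 0 0 0 0;0 0 0 0 0 0;0 0 0 0 0 0;0 0 -0.06 0 0 0;0 0 -0.1 0 0 0;0 0 0 0 0 0;0 0 0 0 0 0")

```text
time_s: 4.63
position: [0.4766, 0.3049, 0.1087]
tcp_rot: [[0.26, 0.966, 0.0], [0.966, -0.26, 0.0], [0.0, 0.0, -1.0]]
force: [0.1, 0.1, 0.1]
opening: 0.113
grasp_force: 30.0
```

Request:
apply_moves(plan="0 -0.2 0 0 0 0;0 -0.3 0 0 0 0;0 -0.3 0 0 0 0;0 -0.3 0 0 0 0;0 -0.2 0 0 0 0;0 0 -0.5 0 0 0;0 0 -0.6 0 0 0;0 0 -0.6 0 0 0;0 0 -0.5 0 0 0;0 0 0 0 0 0")

```text
time_s: 5.47
position: [0.4157, 0.3238, 0.2236]
tcp_rot: [[0.259, 0.966, 0.01], [0.966, -0.259, 0.005], [0.007, 0.008, -1.0]]
force: [1.0, -0.0, -0.6]
opening: 0.114
grasp_force: 30.0
```

```bash
python3 - <<'E'
from h import *
w,pose=wshot(); cv2.imwrite('pics/w4.png',w[:,:,::-1])
s=bot.read_state(); print(s['moment'].round(3),s['position'])
for c in ('blue','green'):
    for a,ce,r in blobs(w,c,60)[0]: print(c,a,ce,[np.round(x,1) for x in r])
# expected pixels in hand: bow edges, if key centred and origin 15.. below TCP
R=pose[1]
for dx in (-.02,0,.02):
  for h in (10,30,50): print(dx,h,proj(pose[0]+R@np.array([dx,0,.016-h/1000]),pose).round(1))
E
```

```text
[-0.133  0.108  0.064] [0.41451137 0.32301275 0.22126502]
green 1171 [325.1 282.1] [array([325., 280.]), array([50., 26.]), np.float64(90.0)]
green 852 [527.8 350.5] [array([528.7, 351.4]), array([46.9, 26.4]), np.float64(52.0)]
green 285 [325.  343.9] [array([325. , 344.5]), array([13., 22.]), np.float64(90.0)]
-0.02 10 [326.2 322.7]
-0.02 30 [326.3 343. ]
-0.02 50 [326.5 367.7]
0 10 [326.2 287.2]
0 30 [326.4 304.9]
0 50 [326.5 326.9]
0.02 10 [326.2 248.6]
0.02 30 [326.4 262.6]
0.02 50 [326.5 280.3]
```

Request:
apply_moves(plan="-0.7 0.26 -0.02 0 0 0;-0.7 0.26 -0.02 0 0 0;-0.7 0.26 -0.02 0 0 0;-0.7 0.26 -0.02 0 0 0;-0.7 0.26 -0.02 0 0 0;-0.7 0.26 -0.02 0 0 0;-0.7 0.26 -0.02 0 0 0;-0.7 0.26 -0.02 0 0 0;-0.7 0.26 -0.02 0 0 0;-0.7 0.26 -0.02 0 0 0")

```text
time_s: 6.35
position: [0.4467, -0.0509, 0.2272]
tcp_rot: [[0.26, 0.966, -0.003], [0.966, -0.26, 0.001], [0.0, -0.003, -1.0]]
force: [0.5, -0.0, -0.4]
opening: 0.114
grasp_force: 30.0
```

Request:
apply_moves(plan="-0.7 0.26 -0.02 0 0 0;-0.7 0.26 -0.02 0 0 0;-0.7 0.26 -0.02 0 0 0;-0.7 0.26 -0.02 0 0 0;-0.7 0.26 -0.02 0 0 0;0 0 0 0 0 -0.017;0 0 0 0 0 -0.018;0 0 0 0 0 -0.017;0 0 0 0 0 0;0 0 0 0 0 0")

```text
time_s: 7.18
position: [0.4647, -0.2349, 0.2322]
tcp_rot: [[-0.061, 0.998, -0.002], [0.998, 0.061, 0.002], [0.002, -0.002, -1.0]]
force: [0.3, 0.3, 0.1]
opening: 0.116
grasp_force: 30.0
```

```bash
python3 - <<'E'
from h import *
w,pose=wshot(); cv2.imwrite('pics/w5.png',w[:,:,::-1]); np.savez('w5',p=pose[0],R=pose[1])
to([.468,-.24,.235],93.8)
for c in ('brass','green'):
    for a,ce,r in blobs(w,c,60)[0]: print(c,a,ce,[np.round(x,1) for x in r],onz('wrist',ce,.118,pose).round(4))
cv2.imwrite('pics/v7.png',w[60:400,100:560,::-1])
E
```

```text
at [ 0.465  -0.235   0.2325] ang 93.53 t 7.23 F [ 0.1 -0.2 -0.9] M [-0.1   0.02 -0.03]
shift [-0.104  0.054 -0.049] (then turn) turn [-0.0003 -0.0002 -0.0008]
shift after turn [-0.104  0.054 -0.049] minrows 0.1528355554583163 0.042257057748395464
brass 4474 [617.8 179.6] [array([602.5, 178. ]), array([140.,  73.]), np.float64(90.0)] [ 0.7376 -0.1663  0.118 ]
brass 3374 [334.9 158.5] [array([334.9, 158.1]), array([74.9, 58.4]), np.float64(88.8)] [ 0.4682 -0.178   0.118 ]
brass 1353 [601.9 249.1] [array([603.6, 248.9]), array([50.7, 43.1]), np.float64(20.6)] [ 0.733  -0.2351  0.118 ]
brass 372 [284.2 322.2] [array([284.3, 322. ]), array([ 8.7, 60.1]), np.float64(1.2)] [ 0.4345 -0.3157  0.118 ]
brass 367 [366.4 322.9] [array([366.4, 322. ]), array([ 7.8, 60. ]), np.float64(1.1)] [ 0.504  -0.3121  0.118 ]
brass 4957 [326.3 369.9] [array([311. , 368.7]), array([ 23.4, 366. ]), np.float64(89.7)] [ 0.4732 -0.363   0.118 ]
green 1177 [325.1 282.1] [array([325., 280.]), array([50., 26.]), np.float64(90.0)] [ 0.4669 -0.2765  0.118 ]
green 283 [325. 344.] [array([325. , 344.5]), array([13., 22.]), np.float64(90.0)] [ 0.4703 -0.335   0.118 ]
```

View pics/v7.png

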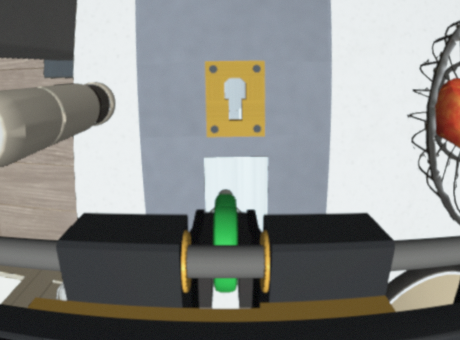

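```bash
python3 - <<'E'
from h import *
im=cv2.imread('pics/w5.png')[:,:,::-1].copy(); d=np.load('w5.npz'); pose=(d['p'],d['R'])
sub=im[118:200,300:372]; m=cv2.inRange(hsv(sub),*COL['brass'])
# hole = holes of the brass blob, largest
n,l,st,ce=cv2.connectedComponentsWithStats(255-m,connectivity=4)
i=1+np.argmax([st[k,4] if 5<st[k,0] and st[k,0]+st[k,2]<68 else 0 for k in range(1,n)])
H=l==i
for y in range(st[i,1],st[i,1]+st[i,3]): 
    xs=np.where(H[y])[0]; print(y+118,xs.min()+300,xs.max()+300,end='; ')
print()
np.savetxt('hole.txt',np.argwhere(H)+[118,300],fmt='%d')
for h in (0,-50):
  for dx in (-.004,-.002,0,.005): print(h,dx,proj(pose[0]+pose[1]@np.array([dx,0,.016-h/1000]),pose).round(1))
print(hsv(im)[240:262,326].tolist())
E
```

```text
137 331 339; 138 328 341; 139 327 342; 140 326 343; 141 325 344; 142 324 345; 143 324 345; 144 324 345; 145 324 345; 146 324 345; 147 324 345; 148 324 345; 149 324 345; 150 324 345; 151 324 345; 152 324 345; 153 324 345; 154 324 345; 155 324 345; 156 324 345; 157 324 345; 158 324 345; 159 326 343; 160 328 341; 161 328 341; 162 328 341; 163 328 341; 164 328 341; 165 328 341; 166 328 341; 167 328 341; 168 328 342; 169 328 342; 170 328 342; 171 328 342; 172 328 342; 173 328 342; 174 328 342; 175 328 342; 176 328 342; 177 328 342; 178 328 342; 179 329 341; 
0 -0.004 [325.4 286.9]
0 -0.002 [325.4 283.4]
0 0 [325.4 279.8]
0 0.005 [325.4 270.8]
-50 -0.004 [325.3 256.6]
-50 -0.002 [325.3 253.6]
-50 0 [325.3 250.7]
-50 0.005 [325.3 243.3]
[[96, 15, 242], [96, 15, 242], [97, 14, 242], [96, 15, 242], [98, 13, 242], [96, 15, 243], [99, 15, 243], [96, 15, 240], [96, 22, 225], [95, 19, 158], [53, 10, 107], [40, 16, 96], [51, 19, 94], [60, 45, 90], [65, 107, 86], [66, 161, 84], [68, 182, 84], [67, 180, 88], [67, 182, 87], [67, 191, 88], [68, 191, 91], [67, 193, 90]]
```

```bash
python3 - <<'E'
from h import *
d=np.load('w5.npz'); pose=(d['p'],d['R'])
K=onz('wrist',(334.5,147.5),.118,pose); a=94.3; x=down(a)[:,0]; print('K',K.round(4), onz('wrist',(335,178),.118,pose).round(4))
T=K+.003*x; T[2]=.195; print(T.round(4)); to(T,a)
E
```

```text
K [ 0.4674 -0.1698  0.118 ] [ 0.4692 -0.1927  0.118 ]
[ 0.4672 -0.1668  0.195 ]
at [ 0.465  -0.235   0.2325] ang 93.53 t 7.23 F [ 0.1 -0.2 -0.9] M [-0.1   0.02 -0.03]
shift [1.357 0.129 0.753] (then turn) turn [-0.0003 -0.0002 -0.0022]
shift after turn [1.356 0.146 0.751] minrows 1.8756183594090663 0.10958465204519355
```

Request:
apply_moves(plan="0 0 0 0 0 -0.0022;0.5 0.05 0 0 0 0;0.5 0.05 0.1 0 0 0;0.36 0.045 0.25 0 0 0;0 0 0.3 0 0 0;0 0 0.1 0 0 0;0 0 0 0 0 0;0 0 0 0 0 0")

```text
time_s: 7.9
position: [0.4678, -0.1679, 0.1961]
tcp_rot: [[-0.077, 0.997, 0.0], [0.997, 0.077, -0.0], [-0.0, 0.0, -1.0]]
force: [0.6, 0.0, -0.7]
opening: 0.111
grasp_force: 30.0
```

```bash
python3 - <<'E'
from h import *
to([.4672,-.1668,.195],94.3)
w,pose=wshot(); cv2.imwrite('pics/w6.png',w[:,:,::-1]); cv2.imwrite('pics/v8.png',cv2.resize(w[200:370,230:420,::-1],None,fx=3,fy=3))
print(proj([.4674,-.1698,.118],pose))
E
```

```text
at [ 0.4678 -0.1679  0.1961] ang 94.42 t 7.9 F [ 0.6  0.  -0.7] M [-0.13  0.03  0.02]
shift [ 0.023 -0.011  0.023] (then turn) turn [0.     0.     0.0003]
shift after turn [ 0.023 -0.011  0.023] minrows 0.04132781578093215 0.016540043845181075
[324.44078771 247.85566731]
```

View pics/v8.png

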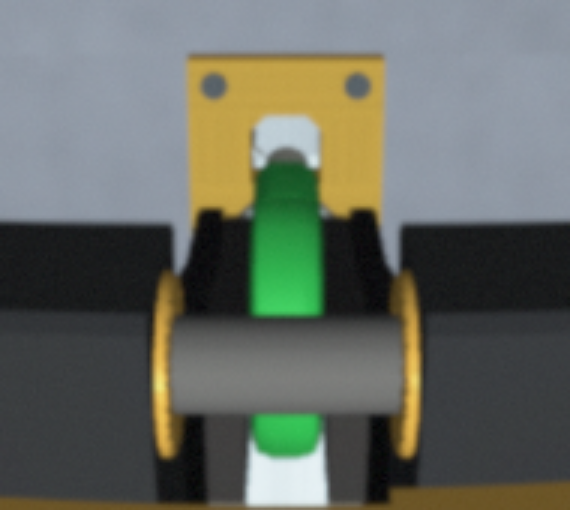

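The view shows the shank tip at (288,150) over the keyhole, whose columns run 252–320, so it is laterally centred. It needs about 1.5 mm more toward +x. Then I descend.

Request:
apply_moves(plan="0.03 -0.01 0 0 0 0;0 0 0.12 0 0 0;0 0 0.12 0 0 0;0 0 0.12 0 0 0;0 0 0 0 0 0")

```text
time_s: 8.37
position: [0.4664, -0.1662, 0.1768]
tcp_rot: [[-0.077, 0.997, -0.001], [0.997, 0.077, 0.0], [0.0, -0.001, -1.0]]
force: [0.0, -1.2, -0.8]
opening: 0.112
grasp_force: 30.0
```

Request:
apply_moves(plan="0 0 0.12 0 0 0;0 0 0.12 0 0 0;0 0 0.12 0 0 0;0 0 0.12 0 0 0;0 0 0 0 0 0;0 0 0 0 0 0")

```text
time_s: 8.87
position: [0.4668, -0.1663, 0.1535]
tcp_rot: [[-0.078, 0.997, -0.001], [0.997, 0.078, -0.0], [-0.0, -0.001, -1.0]]
force: [0.1, -2.9, -1.4]
opening: 0.108
grasp_force: 30.0
```

Request:
apply_moves(plan="0 0 0.12 0 0 0;0 0 0.12 0 0 0;0 0 0.1 0 0 0;0 0 0.05 0 0 0;0 0 0 0 0 0;0 0 0 0 0 0")

```text
time_s: 9.37
position: [0.467, -0.1664, 0.1342]
tcp_rot: [[-0.077, 0.997, 0.0], [0.997, 0.077, -0.0], [-0.0, -0.0, -1.0]]
force: [0.5, -1.9, -2.7]
opening: 0.114
grasp_force: 30.0
```

Request:
apply_moves(plan="0 0 0.03 0 0 0;0 0 0.02 0 0 0;0 0 0 0 0 0;0 0 0 0 0 0")

```text
time_s: 9.7
position: [0.4671, -0.1664, 0.1339]
tcp_rot: [[-0.078, 0.997, 0.001], [0.997, 0.078, -0.001], [-0.001, 0.001, -1.0]]
force: [-2.0, -1.5, 13.4]
opening: 0.111
grasp_force: 30.0
```

```bash
python3 - <<'E'
from h import *
to([.467,-.1664,.134],94.3)
E
```

```text
at [ 0.4671 -0.1664  0.1339] ang 94.46 t 9.7 F [-2.  -1.5 13.4] M [-0.35  0.53  0.04]
shift [ 0.001 -0.002 -0.003] (then turn) turn [0.0001 0.0002 0.0004]
shift after turn [ 0.001 -0.002 -0.003] minrows 0.003964562504026299 0.025489664908921468
```

Request:
apply_moves(plan="0 0 -0.03 0 0 0;0 0.003 0 0 0 0.01;0 0.003 0 0 0 0.01;0 0.003 0 0 0 0.01;0 0.003 0 0 0 0.01;0 0.003 0 0 0 0.01;0 0 0 0 0 0;0 0 0 0 0 0")

```text
time_s: 10.37
position: [0.4685, -0.1666, 0.134]
tcp_rot: [[0.233, 0.972, 0.002], [0.972, -0.233, -0.001], [-0.0, 0.002, -1.0]]
force: [1.2, -1.7, 3.2]
opening: 0.111
grasp_force: 30.0
```

```bash
python3 - <<'E'
from h import *
to([.467,-.1664,.134],94.3)
E
```

```text
at [ 0.4685 -0.1666  0.134 ] ang 76.52 t 10.37 F [ 1.2 -1.7  3.2] M [-0.56 -0.2   0.01]
shift [-0.004 -0.03  -0.001] (then turn) turn [ 0.0003  0.0001 -0.0494]
shift after turn [ 0.005 -0.03  -0.   ] minrows 0.03632910549579131 2.481659807520745
```

Free at 0.31 rad. On by small steps, watching the moment.

Request:
apply_moves(plan="0 0.003 0 0 0 0.01;0 0.003 0 0 0 0.01;0 0.003 0 0 0 0.01;0 0 0 0 0 0")

```text
time_s: 10.7
position: [0.4708, -0.1677, 0.134]
tcp_rot: [[0.413, 0.911, 0.006], [0.911, -0.413, -0.003], [-0.0, 0.007, -1.0]]
force: [3.7, -3.4, -0.6]
opening: 0.112
grasp_force: 30.0
```

```bash
python3 - <<'E'
from h import *
to([.467,-.1664,.134],94.3)
E
```

```text
at [ 0.4708 -0.1677  0.134 ] ang 65.6 t 10.7 F [ 3.7 -3.4 -0.6] M [-0.76 -0.82  0.08]
shift [-0.007 -0.079  0.   ] (then turn) turn [ 0.001   0.0003 -0.0797]
shift after turn [ 0.032 -0.073  0.001] minrows 0.0957771249057375 4.006345219527174
```

Request:
apply_moves(plan="0 0.003 0 0 0 0.01;0 0.003 0 0 0 0.01;0 0 0 0 0 0")

```text
time_s: 10.95
position: [0.4716, -0.1684, 0.1341]
tcp_rot: [[0.523, 0.852, 0.007], [0.852, -0.523, -0.005], [-0.0, 0.008, -1.0]]
force: [4.3, -3.4, -1.2]
opening: 0.113
grasp_force: 30.0
```

```bash
python3 - <<'E'
from h import *
to([.467,-.1664,.134],94.3)
E
```

```text
at [ 0.4716 -0.1684  0.1341] ang 58.47 t 10.95 F [ 4.3 -3.4 -1.2] M [-0.99 -1.1   0.32]
shift [-0.014 -0.099  0.002] (then turn) turn [ 0.0013  0.0004 -0.0995]
shift after turn [ 0.046 -0.089  0.002] minrows 0.12069860346209199 5.002218219761239
```

Request:
apply_moves(plan="0 0.01 0 0 0 0.01;0 0.01 0 0 0 0.01;0 0 0 0 0 0")

```text
time_s: 11.2
position: [0.4713, -0.1683, 0.1342]
tcp_rot: [[0.624, 0.781, 0.005], [0.781, -0.624, -0.004], [0.0, 0.006, -1.0]]
force: [2.4, -4.0, 0.6]
opening: 0.125
grasp_force: 30.0
```

```bash
python3 - <<'E'
from h import *
to([.467,-.1664,.134],94.3); print(bot.read_state()['grasp_force'])
E
```

```text
at [ 0.4713 -0.1683  0.1342] ang 51.38 t 11.2 F [ 2.4 -4.   0.6] M [-1.06 -0.9   0.49]
shift [-0.023 -0.092  0.004] (then turn) turn [ 0.0009  0.0003 -0.1192]
shift after turn [ 0.045 -0.083  0.004] minrows 0.11394345083186766 5.990946038486418
30.00494885047374
```

Request:
apply_moves(plan="0 0.003 0 0 0 0.01;0 0 0 0 0 0")

```text
time_s: 11.37
position: [0.4709, -0.1682, 0.1342]
tcp_rot: [[0.672, 0.741, 0.004], [0.741, -0.672, -0.003], [0.0, 0.005, -1.0]]
force: [1.9, -3.3, 2.5]
opening: 0.127
grasp_force: 31.3
```

```bash
python3 - <<'E'
from h import *
to([.467,-.1664,.134],94.3); print(bot.read_state()['opening'])
E
```

```text
at [ 0.4709 -0.1682  0.1342] ang 47.82 t 11.37 F [ 1.9 -3.3  2.5] M [-1.02 -0.89  0.6 ]
shift [-0.027 -0.082  0.003] (then turn) turn [ 0.0007  0.0003 -0.1291]
shift after turn [ 0.041 -0.076  0.003] minrows 0.10374194869154914 6.488641195302623
0.12656237132809364
```

```bash
python3 - <<'E'
from h import *
w,pose=wshot(); cv2.imwrite('pics/w7.png',w[:,:,::-1])
for n in ('w6','w7'):
    im=cv2.imread(f'pics/{n}.png')[:,:,::-1].copy(); m=cv2.inRange(hsv(im),*COL['green'])
    for v in (260,275,290,335,345): 
        xs=np.where(m[v,290:360])[0]+290; print(n,v,xs.min() if len(xs) else None,xs.max() if len(xs) else None)
E
```

```text
w6 260 316 334
w6 275 313 337
w6 290 313 338
w6 335 None None
w6 345 315 335
w7 260 316 333
w7 275 310 335
w7 290 309 337
w7 335 None None
w7 345 315 338
```

Confirmed: the key lags in the grip at about 0.7 rad, so this is a hard stop and green does not fit. I turn it back.

Request:
apply_moves(plan="0 -0.003 0 0 0 -0.01;0 -0.01 0 0 0 -0.01;0 -0.01 0 0 0 -0.01;0 -0.003 0 0 0 -0.01;0 -0.003 0 0 0 -0.01;0 -0.003 0 0 0 -0.01;0 -0.003 0 0 0 -0.01;0 -0.003 0 0 0 -0.01;0 -0.003 0 0 0 -0.01;0 -0.003 0 0 0 -0.01")

```text
time_s: 12.25
position: [0.4687, -0.1664, 0.1339]
tcp_rot: [[0.107, 0.994, 0.003], [0.994, -0.107, -0.0], [-0.0, 0.003, -1.0]]
force: [4.2, -3.4, 2.2]
opening: 0.114
grasp_force: 30.0
```

Request:
apply_moves(plan="0 -0.003 0 0 0 -0.01;0 -0.003 0 0 0 -0.01;0 -0.003 0 0 0 -0.01;0 0 0 0 0 0;0 0 0 0 0 0")

```text
time_s: 12.67
position: [0.4682, -0.1664, 0.1339]
tcp_rot: [[-0.077, 0.997, 0.003], [0.997, 0.077, -0.001], [-0.001, 0.003, -1.0]]
force: [3.9, -2.4, 2.0]
opening: 0.113
grasp_force: 30.0
```

```bash
python3 - <<'E'
from h import *
to([.467,-.1664,.134],94.4); print(bot.read_state()['opening'])
w,pose=wshot(); cv2.imwrite('pics/w8.png',w[:,:,::-1])
m=cv2.inRange(hsv(w),*COL['green'])
for v in (260,275,290,345): 
        xs=np.where(m[v,290:360])[0]+290; print(v,xs.min() if len(xs) else None,xs.max() if len(xs) else None)
E
```

```text
at [ 0.4682 -0.1664  0.1339] ang 94.42 t 12.67 F [ 3.9 -2.4  2. ] M [-0.73 -0.78 -0.03]
shift [ 0.002 -0.024 -0.002] (then turn) turn [0.0004 0.0001 0.    ]
shift after turn [ 0.002 -0.024 -0.002] minrows 0.028943981836542298 0.022569934138572063
0.11312225326112522
260 316 334
275 313 337
290 312 337
345 314 335
```

Request:
apply_moves(plan="0 -0.02 -0.1 0 0 0;0 0 -0.15 0 0 0;0 0 -0.2 0 0 0;0 0 -0.2 0 0 0;0 0 -0.3 0 0 0;0 0 -0.4 0 0 0;0 0 -0.4 0 0 0;0 0 -0.2 0 0 0;0 0 0 0 0 0;0 0 0 0 0 0")

```text
time_s: 13.55
position: [0.4642, -0.1644, 0.2302]
tcp_rot: [[-0.077, 0.997, -0.004], [0.997, 0.077, 0.003], [0.004, -0.003, -1.0]]
force: [-0.1, 0.3, -0.8]
opening: 0.113
grasp_force: 30.0
```

```bash
python3 - <<'E'
from h import *
to([.4185,.3215,.224],94.4)
R=down(75); print('from there turn 75; pre-slot shift', R.T@(np.array([.4766,.3049,.1087])-[.4185,.3215,.224])/.05)
E
```

```text
at [ 0.4642 -0.1644  0.2302] ang 94.44 t 13.55 F [-0.1  0.3 -0.8] M [-0.12  0.04 -0.03]
shift [ 9.76  -0.158  0.159] (then turn) turn [-0.0005 -0.0006  0.0001]
shift after turn [ 9.76  -0.166  0.124] minrows 11.761739278298634 0.03950955759201362
from there turn 75; pre-slot shift [-0.01993964  1.20833373  2.306     ]
```

Request:
apply_moves(plan="0.75 -0.012 0 0 0 0;0.75 -0.012 0 0 0 0;0.75 -0.012 0 0 0 0;0.75 -0.012 0 0 0 0;0.75 -0.012 0 0 0 0;0.75 -0.012 0 0 0 0;0.75 -0.012 0 0 0 0;0.75 -0.012 0 0 0 0;0.75 -0.012 0 0 0 0;0.75 -0.012 0 0 0 0")

```text
time_s: 14.38
position: [0.4279, 0.2089, 0.2291]
tcp_rot: [[-0.077, 0.997, -0.007], [0.997, 0.077, -0.001], [-0.0, -0.007, -1.0]]
force: [0.4, -0.6, -1.5]
opening: 0.111
grasp_force: 30.0
```

Request:
apply_moves(plan="0.75 -0.012 0 0 0 0;0.75 -0.012 0 0 0 0;0.75 -0.012 0 0 0 0;0 0 0 0 0 0.018;0 0 0 0 0 0.018;0 0 0 0 0 0.018;0 0 0 0 0 0;0 0 0 0 0 0")

```text
time_s: 15.05
position: [0.4187, 0.3188, 0.2294]
tcp_rot: [[0.256, 0.967, -0.005], [0.967, -0.256, -0.002], [-0.003, -0.004, -1.0]]
force: [0.2, 0.4, -0.4]
opening: 0.113
grasp_force: 30.0
```

```bash
python3 - <<'E'
from h import *
to([.4187,.3205,.1087],75)
E
```

```text
at [0.4187 0.3188 0.2294] ang 75.18 t 15.05 F [ 0.2  0.4 -0.4] M [-0.08  0.09 -0.03]
shift [3.900e-02 1.000e-03 2.413e+00] (then turn) turn [-0.0007  0.0005  0.0005]
shift after turn [ 0.032 -0.009  2.413] minrows 2.907542108221004 0.04778866048296293
```

Request:
apply_moves(plan="0.035 0 0.6 0 0 0;0 0 0.6 0 0 0;0 0 0.6 0 0 0;0 0 0.4 0 0 0;0 0 0.2 0 0 0;0 0 0 0 0 0;0 0 0 0 0 0")

```text
time_s: 15.63
position: [0.4209, 0.3209, 0.1108]
tcp_rot: [[0.258, 0.966, -0.001], [0.966, -0.258, -0.0], [-0.001, -0.001, -1.0]]
force: [-0.2, 0.5, 0.4]
opening: 0.11
grasp_force: 30.0
```

```bash
python3 - <<'E'
from h import *
to([.4766,.3049,.1087],75)
E
```

```text
at [0.4209 0.3209 0.1108] ang 75.03 t 15.63 F [-0.2  0.5  0.4] M [-0.05  0.04 -0.02]
shift [-0.02   1.159  0.042] (then turn) turn [-0.0002  0.0001  0.0001]
shift after turn [-0.02   1.159  0.043] minrows 1.3980133837730002 0.010980563842782086
```

Request:
apply_moves(plan="-0.02 0.2 0.04 0 0 0;0 0.25 0 0 0 0;0 0.25 0 0 0 0;0 0.25 0 0 0 0;0 0.21 0 0 0 0;0 0 0.08 0 0 0;0 0 0.08 0 0 0;0 0 0 0 0 0;0 0 0 0 0 0")

```text
time_s: 16.38
position: [0.4766, 0.3051, 0.101]
tcp_rot: [[0.259, 0.966, 0.0], [0.966, -0.259, 0.0], [0.0, 0.0, -1.0]]
force: [0.9, -0.6, 1.0]
opening: 0.111
grasp_force: 30.0
```

Request:
apply_moves(plan="0 0 0 0 0 0;0 0 0 0 0 0;0 0 0 0 0 0;0 0 0 0 0 0;0 0 0 0 0 0", gripper=0)

```text
time_s: 16.8
position: [0.4763, 0.3051, 0.1009]
tcp_rot: [[0.259, 0.966, -0.001], [0.966, -0.259, -0.0], [-0.0, -0.0, -1.0]]
force: [-1.2, -0.2, -0.4]
opening: 0.407
grasp_force: 0.0
```

Request:
apply_moves(plan="0 0 -0.3 0 0 0;0 0 -0.6 0 0 0;0 0 -0.6 0 0 0;0 0 0 0 0 0")

```text
time_s: 17.13
position: [0.4801, 0.3067, 0.1814]
tcp_rot: [[0.259, 0.966, 0.01], [0.966, -0.259, 0.004], [0.007, 0.009, -1.0]]
force: [0.4, 0.4, 1.1]
opening: 0.493
grasp_force: 0.0
```

```bash
python3 - <<'E'
from h import *
to([.4622,.2475,.101],75)
w,pose=wshot(); cv2.imwrite('pics/w9.png',w[:,:,::-1]); np.savez('w9',p=pose[0],R=pose[1])
for c in ('red','blue','green'):
    for a,ce,r in blobs(w,c,60)[0]: print(c,a,ce,[np.round(x,1) for x in r],onz('wrist',ce,.13,pose).round(4))
E
```

```text
at [0.4801 0.3067 0.1814] ang 75.01 t 17.13 F [0.4 0.4 1.1] M [-0.06  0.03 -0.02]
shift [-1.248 -0.054  1.599] (then turn) turn [ 0.0014 -0.0011  0.    ]
shift after turn [-1.237 -0.04   1.608] minrows 2.444503472466998 0.08812006567133837
blue 396 [324.6 349.9] [array([325. , 350.5]), array([25., 18.]), np.float64(90.0)] [0.4627 0.2435 0.13  ]
green 903 [319.2 254.7] [array([319. , 254.5]), array([63., 14.]), np.float64(90.0)] [0.4771 0.31   0.13  ]
green 110 [524.1 427.7] [array([522.9, 428. ]), array([11.1, 15.8]), np.float64(18.4)] [0.61  0.101 0.13 ]
```

Request:
apply_moves(plan="-0.6 -0.02 0 0 0 0;-0.63 -0.02 0 0 0 0;0 0 0.5 0 0 0;0 0 0.5 0 0 0;0 0 0.4 0 0 0;0 0 0.2 0 0 0;0 0 0 0 0 0;0 0 0 0 0 0")

```text
time_s: 17.85
position: [0.4583, 0.2462, 0.0954]
tcp_rot: [[0.259, 0.966, -0.002], [0.966, -0.259, -0.001], [-0.001, -0.002, -1.0]]
force: [-1.0, 1.0, -0.8]
opening: 0.5
grasp_force: 0.0
```

Request:
apply_moves(plan="0 0 0 0 0 0;0 0 0 0 0 0;0 0 0 0 0 0;0 0 0 0 0 0;0 0 0 0 0 0;0 0 0 0 0 0;0 0 0 0 0 0;0 0 0 0 0 0", gripper=-1)

```text
time_s: 18.52
position: [0.4595, 0.2464, 0.0965]
tcp_rot: [[0.259, 0.966, 0.002], [0.966, -0.259, 0.0], [0.001, 0.001, -1.0]]
force: [0.0, -0.0, 2.8]
opening: 0.115
grasp_force: 30.0
```

```bash
python3 - <<'E'
from h import *
to([.4622,.248,.101],75)
E
```

```text
at [0.4595 0.2464 0.0965] ang 75.0 t 18.52 F [ 0.  -0.   2.8] M [-0.11 -0.04 -0.01]
shift [ 0.046  0.044 -0.089] (then turn) turn [ 0.0002 -0.0001 -0.    ]
shift after turn [ 0.046  0.044 -0.089] minrows 0.1319959927902547 0.012530603672934652
```

Request:
apply_moves(plan="0 0 -0.08 0 0 0;0 0 -0.08 0 0 0;0 0 0 0 0 0;0 -0.2 0 0 0 0;0 -0.3 0 0 0 0;0 -0.3 0 0 0 0;0 -0.3 0 0 0 0;0 -0.2 0 0 0 0;0 0 -0.3 0 0 0;0 0 -0.6 0 0 0")

```text
time_s: 19.35
position: [0.392, 0.2622, 0.1468]
tcp_rot: [[0.258, 0.966, -0.009], [0.966, -0.258, -0.003], [-0.006, -0.008, -1.0]]
force: [1.0, 0.1, -1.1]
opening: 0.114
grasp_force: 30.0
```

Request:
apply_moves(plan="0 0 -0.6 0 0 0;0 0 -0.6 0 0 0;0 0 -0.3 0 0 0;0 0 0 0 0 0;0 0 0 0 0 0")

```text
time_s: 19.77
position: [0.3958, 0.2632, 0.2244]
tcp_rot: [[0.259, 0.966, 0.001], [0.966, -0.259, 0.001], [0.001, 0.001, -1.0]]
force: [0.8, -0.2, 0.5]
opening: 0.116
grasp_force: 30.0
```

```bash
python3 - <<'E'
from h import *
to([.4668,-.195,.225],94.4)
w,pose=wshot(); cv2.imwrite('pics/w10.png',w[:,:,::-1])
for c in ('blue','green'):
    for a,ce,r in blobs(w,c,60)[0]: print(c,a,ce,[np.round(x,1) for x in r])
print([proj(pose[0]+pose[1]@np.array([dx,0,.0115+.05]),pose).round(1)[1] for dx in (0,.005)],hsv(w)[236:262,326].tolist())
E
```

```text
at [0.3958 0.2632 0.2244] ang 75.01 t 19.77 F [ 0.8 -0.2  0.5] M [-0.12  0.07  0.03]
shift [-8.485  3.742 -0.014] (then turn) turn [ 0.0002 -0.0001 -0.0539]
shift after turn [-9.246  0.713 -0.011] minrows 11.172564274281282 2.7064471096109446
blue 1166 [325.1 281.9] [array([325.5, 280. ]), array([50., 25.]), np.float64(90.0)]
blue 402 [325.1 345.8] [array([325. , 346.5]), array([17., 24.]), np.float64(90.0)]
green 968 [415.6 154.8] [array([416., 155.]), array([50., 22.]), np.float64(90.0)]
green 231 [534.5 290.6] [array([535., 289.]), array([15.4, 23.1]), np.float64(86.2)]
green 119 [556.6 329.7] [array([556.8, 327.7]), array([15.6, 12.3]), np.float64(41.6)]
[np.float64(252.7), np.float64(245.2)] [[96, 5, 238], [90, 4, 236], [90, 3, 235], [90, 4, 236], [90, 4, 237], [90, 3, 238], [90, 5, 239], [90, 5, 238], [83, 4, 236], [90, 4, 236], [98, 4, 238], [96, 5, 238], [90, 4, 227], [78, 7, 179], [53, 8, 121], [38, 11, 97], [43, 18, 100], [60, 3, 92], [109, 52, 93], [111, 130, 90], [109, 198, 90], [109, 195, 94], [109, 197, 96], [109, 208, 97], [109, 203, 99], [108, 223, 97]]
```

Request:
apply_moves(plan="-0.7 0.31 0 0 0 0;-0.7 0.31 0 0 0 0;-0.7 0.31 0 0 0 0;-0.7 0.31 0 0 0 0;-0.7 0.31 0 0 0 0;-0.7 0.31 0 0 0 0;-0.7 0.31 0 0 0 0;-0.7 0.31 0 0 0 0;-0.7 0.31 0 0 0 0;-0.7 0.31 0 0 0 0")

```text
time_s: 20.65
position: [0.4537, -0.1164, 0.222]
tcp_rot: [[0.259, 0.966, -0.004], [0.966, -0.259, 0.002], [0.001, -0.005, -1.0]]
force: [0.7, 0.0, -0.8]
opening: 0.113
grasp_force: 30.0
```

Request:
apply_moves(plan="-0.7 0.31 0 0 0 0;-0.7 0.31 0 0 0 0;0 0 0 0 0 -0.018;0 0 0 0 0 -0.018;0 0 0 0 0 -0.018;0 0 0 0 0 0;0 0 0 0 0 0")

```text
time_s: 21.23
position: [0.466, -0.1902, 0.2223]
tcp_rot: [[-0.074, 0.997, -0.003], [0.997, 0.074, 0.002], [0.002, -0.003, -1.0]]
force: [-0.2, 0.3, -0.9]
opening: 0.113
grasp_force: 30.0
```

```bash
python3 - <<'E'
from h import *
to([.4668,-.168,.19],94.4)
E
```

```text
at [ 0.466  -0.1902  0.2223] ang 94.26 t 21.23 F [-0.2  0.3 -0.9] M [-0.07  0.06  0.02]
shift [0.439 0.051 0.647] (then turn) turn [-0.0005 -0.0004 -0.0004]
shift after turn [0.441 0.05  0.646] minrows 0.9437924827290527 0.03689946662306884
```

Request:
apply_moves(plan="0.44 0.04 0 0 0 0;0 0 0.3 0 0 0;0 0 0.35 0 0 0;0 0 0 0 0 0;0 0 0 0 0 0;0 0 0 0 0 0")

```text
time_s: 21.73
position: [0.4675, -0.1687, 0.1917]
tcp_rot: [[-0.077, 0.997, -0.0], [0.997, 0.077, -0.0], [-0.0, -0.0, -1.0]]
force: [0.8, 1.0, -0.2]
opening: 0.113
grasp_force: 30.0
```

```bash
python3 - <<'E'
from h import *
to([.4668,-.168,.1295],94.4)
w,pose=wshot()
m=cv2.inRange(hsv(w),*COL['brass'])
for v in (240,244,248,252): print(v,''.join('#' if q else '.' for q in m[v,300:350]))
print(hsv(w)[225:260,326,2].tolist())
E
```

```text
at [ 0.4675 -0.1687  0.1917] ang 94.39 t 21.73 F [ 0.8  1.  -0.2] M [-0.07  0.09 -0.01]
shift [ 0.015 -0.013  1.244] (then turn) turn [-0.  0. -0.]
shift after turn [ 0.015 -0.013  1.244] minrows 1.4989628201923646 0.001559401980467555
240 #################..................###############
244 ##############........................############
248 ##############........................############
252 ##############........................############
[193, 195, 193, 194, 194, 193, 194, 197, 197, 196, 192, 191, 193, 194, 192, 202, 212, 213, 212, 213, 212, 212, 209, 191, 152, 109, 95, 96, 91, 89, 87, 89, 89, 93, 96]
```

Request:
apply_moves(plan="0 -0.01 0.15 0 0 0;0 0 0.15 0 0 0;0 0 0.15 0 0 0;0 0 0.15 0 0 0;0 0 0.15 0 0 0;0 0 0.15 0 0 0;0 0 0.15 0 0 0;0 0 0.12 0 0 0;0 0 0.1 0 0 0;0 0 0 0 0 0")

```text
time_s: 22.62
position: [0.4666, -0.1689, 0.1288]
tcp_rot: [[-0.078, 0.997, -0.001], [0.997, 0.078, -0.0], [-0.0, -0.001, -1.0]]
force: [-2.6, 0.1, 8.2]
opening: 0.107
grasp_force: 30.0
```

```bash
python3 - <<'E'
from h import *
to([.4668,-.168,.1295],94.4)
E
```

```text
at [ 0.4666 -0.1689  0.1288] ang 94.47 t 22.62 F [-2.6  0.1  8.2] M [-0.01  0.58 -0.01]
shift [ 0.019  0.005 -0.014] (then turn) turn [-0.0001  0.0001  0.0002]
shift after turn [ 0.019  0.005 -0.014] minrows 0.028455989072786878 0.01188093785047218
```

Request:
apply_moves(plan="0 0 -0.02 0 0 0;0 0.003 0 0 0 0.01;0 0.003 0 0 0 0.01;0 0.003 0 0 0 0.01;0 0.003 0 0 0 0.01;0 0.003 0 0 0 0.01;0 0.003 0 0 0 0.01;0 0 0 0 0 0")

```text
time_s: 23.28
position: [0.4681, -0.1691, 0.129]
tcp_rot: [[0.296, 0.955, 0.001], [0.955, -0.296, -0.0], [-0.0, 0.001, -1.0]]
force: [0.6, 0.3, 0.1]
opening: 0.112
grasp_force: 30.0
```

```bash
python3 - <<'E'
from h import *
to([.4668,-.168,.1295],94.4); print(bot.read_state()['opening'])
E
```

```text
at [ 0.4681 -0.1691  0.129 ] ang 72.77 t 23.28 F [0.6 0.3 0.1] M [-0.2   0.    0.01]
shift [ 0.013 -0.03  -0.011] (then turn) turn [ 0.0001  0.0001 -0.0601]
shift after turn [ 0.023 -0.023 -0.011] minrows 0.04154630426396241 3.0185989298588103
0.11236674200231928
```

Request:
apply_moves(plan="0 0.003 0 0 0 0.01;0 0.003 0 0 0 0.01;0 0.003 0 0 0 0.01;0 0.003 0 0 0 0.01;0 0 0 0 0 0")

```text
time_s: 23.7
position: [0.4697, -0.1701, 0.1291]
tcp_rot: [[0.523, 0.852, 0.003], [0.852, -0.523, -0.002], [-0.0, 0.004, -1.0]]
force: [1.4, -2.2, -2.6]
opening: 0.113
grasp_force: 30.0
```

```bash
python3 - <<'E'
from h import *
to([.4668,-.168,.1295],94.4); print(bot.read_state()['opening'])
E
```

```text
at [ 0.4697 -0.1701  0.1291] ang 58.47 t 23.7 F [ 1.4 -2.2 -2.6] M [-0.38 -0.4   0.05]
shift [ 0.005 -0.072 -0.008] (then turn) turn [ 0.0006  0.0002 -0.0998]
shift after turn [ 0.046 -0.055 -0.008] minrows 0.08750358814270377 5.01598830690704
0.11323811149844866
```

Request:
apply_moves(plan="0 0.003 0 0 0 0.01;0 0.003 0 0 0 0.01;0 0.003 0 0 0 0.01;0 0 0 0 0 0")

```text
time_s: 24.03
position: [0.4697, -0.1702, 0.1291]
tcp_rot: [[0.673, 0.74, 0.002], [0.74, -0.673, -0.002], [0.0, 0.003, -1.0]]
force: [2.1, -1.7, -2.4]
opening: 0.108
grasp_force: 30.0
```

```bash
python3 - <<'E'
from h import *
to([.4668,-.168,.1295],94.4); print(bot.read_state()['opening'])
E
```

```text
at [ 0.4697 -0.1702  0.1291] ang 47.73 t 24.03 F [ 2.1 -1.7 -2.4] M [-0.47 -0.31  0.06]
shift [-0.007 -0.072 -0.008] (then turn) turn [ 4.000e-04  1.000e-04 -1.296e-01]
shift after turn [ 0.048 -0.054 -0.008] minrows 0.0875652082571998 6.514751905740846
0.10803167479552303
```

Blue turns past 0.8 rad with almost no moment, so it fits. I continue the quarter turn.

Request:
apply_moves(plan="0 0.003 0 0 0 0.01;0 0.003 0 0 0 0.01;0 0.003 0 0 0 0.01;0 0.003 0 0 0 0.01;0 0.003 0 0 0 0.01;0 0.003 0 0 0 0.01;0 0.003 0 0 0 0.01;0 0.003 0 0 0 0.01;0 0.003 0 0 0 0.01;0 0 0 0 0 0")

```text
time_s: 24.87
position: [0.4701, -0.1712, 0.1291]
tcp_rot: [[0.964, 0.265, 0.002], [0.265, -0.964, -0.001], [0.001, 0.002, -1.0]]
force: [1.7, -2.3, -2.3]
opening: 0.115
grasp_force: 30.0
```

```bash
python3 - <<'E'
from h import *
to([.4668,-.168,.1295],94.4); print(bot.read_state()['opening'])
E
```

```text
at [ 0.4701 -0.1712  0.1291] ang 15.37 t 24.87 F [ 1.7 -2.3 -2.3] M [-0.54 -0.36  0.05]
shift [-0.047 -0.079 -0.008] (then turn) turn [ 0.0004  0.     -0.2195]
shift after turn [ 0.068 -0.061 -0.007] minrows 0.11099163454245332 11.031282315609577
0.11484968554291866
```

Request:
apply_moves(plan="0 0.003 0 0 0 0.01;0 0.003 0 0 0 0.01;0 0.003 0 0 0 0.01;0 0 0 0 0 0;0 0 0 0 0 0")

```text
time_s: 25.28
position: [0.4701, -0.1716, 0.1292]
tcp_rot: [[0.997, 0.082, 0.002], [0.082, -0.997, -0.002], [0.001, 0.002, -1.0]]
force: [1.5, -3.7, -2.0]
opening: 0.111
grasp_force: 30.0
```

```bash
python3 - <<'E'
from h import *
to([.4668,-.168,.1295],94.4); print(bot.read_state()['opening'])
w,pose=wshot()
m=cv2.inRange(hsv(w),*COL['blue'])
for v in (260,275,290,345): 
        xs=np.where(m[v,290:360])[0]+290; print(v,xs.min() if len(xs) else None,xs.max() if len(xs) else None)
E
```

```text
at [ 0.4701 -0.1716  0.1292] ang 4.69 t 25.28 F [ 1.5 -3.7 -2. ] M [-0.85 -0.33  0.04]
shift [-0.06  -0.077 -0.006] (then turn) turn [ 0.0004  0.     -0.2492]
shift after turn [ 0.077 -0.061 -0.006] minrows 0.11853592951019683 12.522247594049963
0.11088774813173635
260 316 334
275 313 336
290 312 337
345 313 337
```

Request:
apply_moves(plan="0 0 0 0 0 0;0 0 0 0 0 0;0 0 0 0 0 0;0 0 0 0 0 0;0 0 0 0 0 0;0 0 -0.2 0 0 0;0 0 -0.5 0 0 0;0 0 -0.5 0 0 0;0 0 -0.3 0 0 0;0 0 0 0 0 0", gripper=0)

```text
time_s: 26.17
position: [0.4712, -0.1717, 0.2071]
tcp_rot: [[0.997, 0.078, 0.006], [0.078, -0.997, -0.003], [0.005, 0.004, -1.0]]
force: [-0.3, -0.6, -1.2]
opening: 0.496
grasp_force: 0.0
```

Request:
apply_moves(plan="-0.06 -0.5 0 0 0 0;-0.3 -0.7 0 0 0 0;-0.3 -0.7 0 0 0 0;-0.3 -0.6 0 0 0 0;0 -0.24 0 0 0 0;0 0 0 0 0 0;0 0 0 0 0 0")

```text
time_s: 26.75
position: [0.4107, -0.0375, 0.2036]
tcp_rot: [[0.997, 0.079, -0.0], [0.079, -0.997, -0.0], [-0.0, 0.0, -1.0]]
force: [0.7, -0.4, -0.7]
opening: 0.499
grasp_force: 0.0
```

```bash
python3 - <<'E'
from h import *
to([.4569,-.0334,.057],4.4)
w,pose=wshot(); cv2.imwrite('pics/w12.png',w[:,:,::-1]); np.savez('w12',p=pose[0],R=pose[1])
print(proj([.4569,-.0334,.076],pose), proj([.4569+.041,-.0334+.003,.076],pose), proj([.467,-.17,.168],pose))
cv2.imwrite('pics/v9.png',w[:,:,::-1])
E
```

```text
at [ 0.4107 -0.0375  0.2036] ang 4.55 t 26.75 F [ 0.7 -0.4 -0.7] M [-0.04  0.15  0.01]
shift [ 0.928 -0.009  2.932] (then turn) turn [0.     0.0001 0.0004]
shift after turn [ 0.927 -0.011  2.933] minrows 3.7057223593676216 0.02096362137020414
[326.42515055 168.12858282] [326.73340184 115.70740078] [549.69959501 190.45817864]
```

View pics/v9.png

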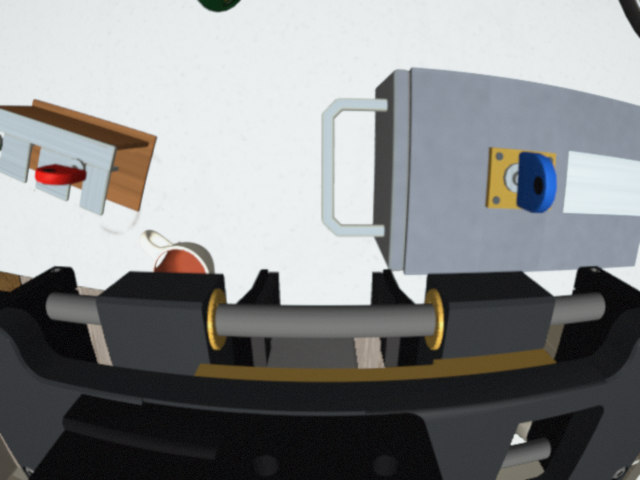

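The view shows the handle bar at (328,167), where the estimate put it, and the blue key standing in the lock. I go to the bar and descend.

Request:
apply_moves(plan="0.46 0 0 0 0 0;0.46 0 0 0 0 0;0 0 0.6 0 0 0;0 0 0.6 0 0 0;0 0 0.6 0 0 0;0 0 0.5 0 0 0;0 0 0.4 0 0 0;0 0 0.2 0 0 0;0 0 0 0 0 0;0 0 0 0 0 0")

```text
time_s: 27.63
position: [0.4573, -0.0355, 0.0582]
tcp_rot: [[0.997, 0.076, -0.001], [0.076, -0.997, 0.0], [-0.001, -0.0, -1.0]]
force: [-0.4, 0.1, 0.3]
opening: 0.502
grasp_force: 0.0
```

Request:
apply_moves(plan="0 0 0 0 0 0;0 0 0 0 0 0;0 0 0 0 0 0;0 0 0 0 0 0;0 0 0 0 0 0;0 0 0 0 0 0;0 0 0 0 0 0;0 0 0 0 0 0", gripper=-1)

```text
time_s: 28.3
position: [0.4571, -0.0345, 0.0594]
tcp_rot: [[0.997, 0.078, 0.001], [0.078, -0.997, -0.0], [0.001, 0.0, -1.0]]
force: [0.5, -0.2, 3.0]
opening: 0.103
grasp_force: 30.0
```

Request:
apply_moves(plan="0 -0.1 0 0 0 0;0 -0.2 0 0 0 0;0 -0.3 0 0 0 0;0 -0.3 0 0 0 0;0 -0.3 0 0 0 0;0 -0.3 0 0 0 0;0 -0.3 0 0 0 0;0 -0.2 0 0 0 0;0 -0.15 0 0 0 0;0 0 0 0 0 0")

```text
time_s: 29.13
position: [0.4486, 0.074, 0.0594]
tcp_rot: [[0.997, 0.079, 0.001], [0.079, -0.997, -0.0], [0.001, 0.0, -1.0]]
force: [0.0, 1.1, 5.9]
opening: 0.102
grasp_force: 30.0
```

Request:
apply_moves(plan="0 -0.03 0 0 0 0;0 -0.03 0 0 0 0;0 0 0 0 0 0;0 0 0 0 0 0;0 0 0 0 0 0")

```text
time_s: 29.55
position: [0.4486, 0.0744, 0.0594]
tcp_rot: [[0.997, 0.079, 0.0], [0.079, -0.997, -0.002], [0.0, 0.002, -1.0]]
force: [-1.3, -8.3, 7.5]
opening: 0.1
grasp_force: 30.0
```

Request:
apply_moves(plan="0 0.05 0 0 0 0;0 0 0 0 0 0;0 0 0 0 0 0")

```text
time_s: 29.8
position: [0.4486, 0.0731, 0.0593]
tcp_rot: [[0.997, 0.077, 0.0], [0.077, -0.997, -0.0], [0.0, 0.0, -1.0]]
force: [0.3, -1.6, 7.0]
opening: 0.1
grasp_force: 30.0
```

Request:
apply_moves(plan="0 0 0 0 0 0;0 0 0 0 0 0;0 0 0 0 0 0;0 0 0 0 0 0;0 0 0 0 0 0;0 0 -0.3 0 0 0;0 0 -0.5 0 0 0;0 0 -0.6 0 0 0;0 0 -0.6 0 0 0;0 0 -0.6 0 0 0", gripper=-0.1)

```text
time_s: 30.63
position: [0.4478, 0.0734, 0.1901]
tcp_rot: [[0.997, 0.077, -0.001], [0.077, -0.997, 0.0], [-0.001, -0.0, -1.0]]
force: [1.3, -0.0, 0.4]
opening: 0.447
grasp_force: 0.0
```

Request:
apply_moves(plan="-0.5 0 -0.5 0 0 0;-0.5 0 0 0 0 0;0 0 0 0 0 0;0 0 0 0 0 0;0 0 0 0 0 0;0 0 0 0 0 0")

```text
time_s: 31.13
position: [0.3995, 0.0693, 0.2138]
tcp_rot: [[0.997, 0.077, 0.0], [0.077, -0.997, 0.0], [0.0, 0.0, -1.0]]
force: [0.6, -0.0, 0.4]
opening: 0.451
grasp_force: 0.0
```

```bash
python3 - <<'E'
from h import *
w,pose=wshot(); t=capture('top')
s=cv2.resize(t[170:320,150:480],None,fx=1.9,fy=1.9,interpolation=cv2.INTER_CUBIC); w2=cv2.resize(w,(380,285))
c=np.zeros((600,640,3),np.uint8); c[:s.shape[0],:s.shape[1]]=s; c[300:585,:380]=w2; cv2.imwrite('pics/v10.png',c[:,:,::-1])
st=bot.read_state(); print(st['position'],st['force'],st['time_s'])
E
```

```text
[0.39938268 0.06935753 0.21359517] [ 0.68292202  0.16108903 -0.12617212] 31.2333
```

View pics/v10.png

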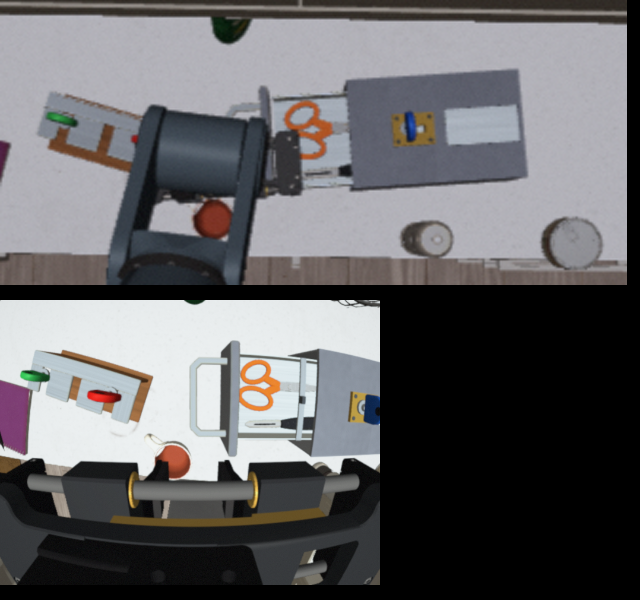

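The drawer is open with the scissors visible. Blue stands in the lock, green and red hang on the stand, and the bystanders have not moved. I hand in.

```bash
python3 -c "
from rig import bot
print(bot.hand_in())"
```

```text
the job is handed in; nothing more can be done
None
```

The blue key fits: it turned the lock, it is still standing there, and the drawer is pulled out about 109 mm; green didn't fit and is back on the stand, red was never needed, and the job is handed in (no verdict shown).

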